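Open the spray booth to its pointer and start the fan

TASK

Get the glaze-spraying booth ready: with your fingertips, push its clear counterweighted window up from beneath the lip until the lip is level with the black pointer on the left post, and leave it there. Then press the large fan button on the control box all the way down and let it go. Pick nothing up, do not pinch the lip or push on its top, leave the pointer and the small lamp button alone, and do not disturb the pots, jars and brush standing about.

Things in the scene. Friction and masses are not known exactly. Their poses are not given: they have to be found in the camera images.
- booth: Fixed bench-top spray booth: grey base 20 mm high, two aluminium posts (30 mm square, centred 205 mm to either side) with a bar across at 450 mm, clear side panels, low filter box behind. Origin on the table under the middle of the window plane (the posts' plane); +x points into the booth, away from the operator, +y to the left post, z up. The base's front is 20 mm in front of the origin.
- sash (a joint): Height of the clear sliding window in m above its closed position (0 closed, 0.25 top stop); it starts part-way open. Counterweighted (600 g, balanced): it needs about 4 to 6 N to move up or down and stays where it is left. A black rubber strip (18 x 290 x 3 mm) on the lip's top face, from 14 mm behind its front edge, shows where not to press.
- lip (a point): Middle of the front edge of the window's lip, at mid-height, 40 mm in front of the window plane, 31 mm above the table when closed. Axes as booth. The lip: aluminium ledge on the window's bottom edge, 300 mm long, 12 mm thick, 33 mm out from the rail towards -x, front edge rounded (radius 6). Its underside is 6 mm below this point; under it is free air; the base (20 mm high) begins 20 mm behind.
- mark (a point): The point of the black pointer clip on the left post, the height to which the lip's mid-height is to be raised (beyond the lip's left end, 17 mm to its side, as far forward as the lip's edge). The clip grips the post stiffly and is set at another height each time. Axes as booth.
- control: Control box, fixed to the table: grey, 100 x 150 x 45 mm, beside the booth, to the left or the right of it. Origin at the centre of its underside. It bears two grey push buttons in black housings: the large one (fan) towards -y and the small one (lamp) towards +y of its own frame.
- fan (a joint): Travel of the large fan button in m: 0 released, 0.006 fully down (about 5 N); springs back.
- fan_top (a point): Centre of the top face of the fan button, 38 mm in diameter; it is pressed straight down.
- lamp (a joint): Travel of the small lamp button in m, 0 released, 0.006 fully down. To be left alone.
- lamp_top (a point): Centre of the top face of the lamp button, 20 mm in diameter, 74 mm from the fan button.
- mug: White mug, 76 mm wide, 85 mm high, loose, on the turntable inside the booth about 125 mm behind the window. Origin at the centre of its underside.
- jar_a: Closed amber glaze jar, 52 mm wide, 55 mm high, loose, on the table in front of the left part of the window. Origin at the centre of its underside.
- jar_b: Closed green glaze jar, 52 mm wide, 55 mm high, loose, in front of the right part of the window. Origin at the centre of its underside.
- jar_c: Closed amber glaze jar, 60 mm wide, 70 mm high, loose, on the booth floor right of the turntable. Origin at the centre of its underside.
- bowl: White bowl, 110 mm wide, 50 mm high, loose, nearer the operator, left of the middle. Origin at the centre of its underside.
- cup: Terracotta cup, 70 mm wide, 80 mm high, loose, nearer the operator, right of the middle. Origin at the centre of its underside.
- brush: Paint brush, 190 mm long, lying loose across the front of the booth, nearer the operator than the lip. Origin under its middle.
- crock: Terracotta brush crock, fixed, 100 mm wide, 120 mm high, brushes standing out to about 220 mm, on the other side of the booth from the control box. Origin at the centre of its underside.

How it is judged:
On the way, in this order (a step that is already met when the one before it is completed fails the run):
1. the window has been raised so that its lip is level with the pointer (z of lip in the frame of mark between -0.008 and 0.008 m and velocity of joint sash between -0.01 and 0.01 m/s), for 0.3 s.
2. then the fan button is pressed all the way down (value of joint fan above 0.0045 m), for 0.05 s.
At the end, for the whole second after the job is handed in: The lip's mid-height is within 8 mm of the pointer's height, the window is at rest, and both buttons are up (all of step 1 and value of joint each of fan, lamp below 0.002 m); the robot touches nothing.
It fails at once if the lip is pinched or pushed on its top (contact force between any of the fingers, the arm and sash_c7 above 2 N).
It fails at once if the pointer is shifted (distance of mark from where it was at the start of the episode above 0.005 m).
It fails at once if the lamp button is pressed (value of joint lamp above 0.003 m).
It fails at once if a pot, jar or brush is lifted or disturbed (moved more than 30 mm) (distance of any of mug, jar_a, jar_b, jar_c, bowl, cup, brush from where it was at the start of the episode above 0.03 m).
It also fails if it takes over 48 s, if anything falls off the work surface, if the arm or the gripper's body presses on something with over 40 N, if the wrist force passes 120 N, or if a joint passes its speed limit or range.

ROBOT

A 6-joint arm with a two-finger parallel gripper is mounted at the origin on the work surface. World frame = base frame: x ahead of the robot, y to its left, z up, the work surface at z = 0. Lengths are in m, angles in rad, forces in N, time in s.
With the tool pointing down it reaches from about 0.325 to 0.775 m from the base axis. Payload 5.5 kg.
Tool frame: the origin (TCP) lies midway between the tips of the shut fingers; the grasp point (between the pads) lies 19 mm behind it; z points along the fingers, y is the direction in which the jaws open and shut (so a half turn about z gives the same grasp; the last joint's range is limited). The gripper opens to 88 mm and grips with 3 to 60 N. Pads are 20 mm wide; open, the fingers measure 115 mm over their backs; the gripper's body (75 mm by 178 mm) begins 61 mm behind the grasp point.
Start: joints at [1.177, 0.091, 1.231, -0, 1.82, -0.057], TCP at [0.198, 0.566, 0.223] pointing down, gripper open.
Joint ranges: [-2.87, 2.87], [-0.86, 2.18], [0.17, 2.46], [-1.51, 4.65], [0.06, 2.69], [-2.65, 2.65]. Speed limits (rad/s): [2.57, 2.57, 3.01, 3.14, 3.14, 3.14].

INTERFACE

Orientations are given as a unit quaternion [w, x, y, z].
In Python, from rig import monitor, get_image, env gives the robot as it stands.
- The arm moves only by the shell command python3 -m pendant 'ROWS' [FORCE]. ROWS is a JSON object of lists of equal length, an entry for each row: "travel": the shift along the world's x, y, z in cm, a list of three; "rot": the turn, a rotation vector about the world's x, y, z in rad, a list of three; "fingers": the finger opening in cm, from 0 to 8.78. In form: {"travel": [[x, y, z], ...], "rot": [[wx, wy, wz], ...], "fingers": [fingers, ...]}. A call has 1 to 12 rows; each row is the pose to reach, as a shift and turn from the pose commanded when the call began; what a row does not reach only later rows make up. A row lasts 1/8 s, in which the tool goes at most 62.5 mm and 10.7 degrees, less where a joint would pass 70% of its speed; a pose out of reach is approached as far as the arm can. A call with a gripper value outside its range is refused whole. The fingers move at their own pace and stop on an object; FORCE is the grip in N (left out, the last holds). Time passes only in rows, so rows that repeat a pose let the fingers close. It gives the time, the measured TCP pose, the force and the opening at its end, in the units of the state.
- monitor.observe(): the state, without advancing time (a new reading comes with each control period).
- get_image(name): name is "scene" or "top" or "wrist"; returns a dict with "img" (384x512x3 uint8, blue, green, red), "vfov" (degrees; the focal length in pixels is half the picture's height over the tangent of half this angle, whatever the lens; pixels are square), "cx", "cy" (the principal point, pixels), "R" (3x3) and "t" (3): a world point X has camera coordinates R X + t. Camera axes: x right, y down, z forward; pixel columns grow to the right and rows downward; lengths in m; the calibration is good to about 2 mm. A picture is of the moment at which its call begins. There is no depth.
- env.hand_in(): hands the job in, once; it reports no verdict.
The state is a dict: "time_s": time; "joint_pos": joint angles; "qvel": joint speeds; "joint_torque": joint torques, N m; "eef_pos": TCP position; "tcp_rot": TCP orientation; "force": force on the tool from outside, world axes, zero at the start; "wrist_torque": the same for the moment, N m; "finger_gap": opening from 0.0 (shut) to 1.0 (fully open).
Only numpy, scipy, OpenCV 4.12 (cv2) and the standard library are available. Lean on these libraries where they do the work, as an engineer would, in place of code of your own. Each camera call takes 0.05 s, during which the arm holds its last target. There are 200 camera calls.

## Working session

There is one attempt and no reset: what is moved stays moved. The work goes in short steps, Python scripts to look and compute and a shell command to move; the robot and the scene stay as the last step left them, time stands still between calls to the robot, and variables do not carry over. Pictures are saved under pics/ and viewed, about 8 in all and at most 12, crops included, and the job is handed in when it is done.

```bash
mkdir -p pics
cat > h.py <<'E'
import numpy as np,cv2
from rig import monitor,get_image,env
def cam(n):
    d=get_image(n);d['f']=192/np.tan(np.radians(d['vfov'])/2);d['R']=np.array(d['R']);d['t']=np.array(d['t']);return d
def ray(d,u,v):
    o=-d['R'].T@d['t'];r=d['R'].T@np.array([(u-d['cx'])/d['f'],(v-d['cy'])/d['f'],1]);return o,r/np.linalg.norm(r)
def onz(d,u,v,z):
    o,r=ray(d,u,v);return o+r*(z-o[2])/r[2]
def tri(a,pa,b,pb):
    o,r=ray(a,*pa);p,s=ray(b,*pb);k=np.linalg.lstsq(np.c_[r,-s],p-o,rcond=None)[0]
    A=o+r*k[0];B=p+s*k[1];return (A+B)/2,np.linalg.norm(A-B)
def proj(d,X):
    c=d['R']@np.array(X)+d['t'];return c[:2]/c[2]*d['f']+[d['cx'],d['cy']]
E
python3 - <<'E'
from h import *
import pickle
D={n:cam(n) for n in('scene','top','wrist')}
pickle.dump(D,open('d0.pkl','wb'))
for n in('scene','top'):
    d=D[n];print(n,d['f'],d['cx'],d['cy'],-d['R'].T@d['t'],d['R'][2]);cv2.imwrite(f'pics/{n}0.png',cv2.resize(d['img'],(800,600),interpolation=cv2.INTER_CUBIC))
print(monitor.observe())
E
```

```text
scene 438.93712129159644 254.78388236956243 189.81890249474594 [ 0.52729644 -0.38328016  1.27122396] [ 0.04202584  0.33648199 -0.94075167]
top 356.87762323801024 256.9296748700774 185.6675945587521 [0.49533567 0.00176159 1.13213275] [ 0.0977649   0.01364967 -0.99511593]
{'time_s': 0.15, 'joint_pos': array([ 1.17726060e+00,  9.17088619e-02,  1.23160922e+00, -3.13300044e-07,
        1.81979763e+00, -5.66680375e-02]), 'qvel': array([-0.00065619, -0.00158734, -0.00336344, -0.00082497,  0.00026979,
        0.00216037]), 'joint_torque': array([ 1.75665569e-03, -4.47046387e+01, -4.06908917e+01,  6.99030887e-02,
        2.73822964e-02, -1.19711217e-04]), 'eef_pos': array([0.19821718, 0.56607542, 0.22175291]), 'tcp_rot': array([-1.69829022e-04,  1.67638554e-01,  9.85848231e-01, -7.42348133e-04]), 'force': array([-0.69137843,  0.08859974, -0.19473987]), 'wrist_torque': array([-0.00779427,  0.00953593,  0.0217772 ]), 'finger_gap': 0.9973942110064408}
```

View pics/scene0.png

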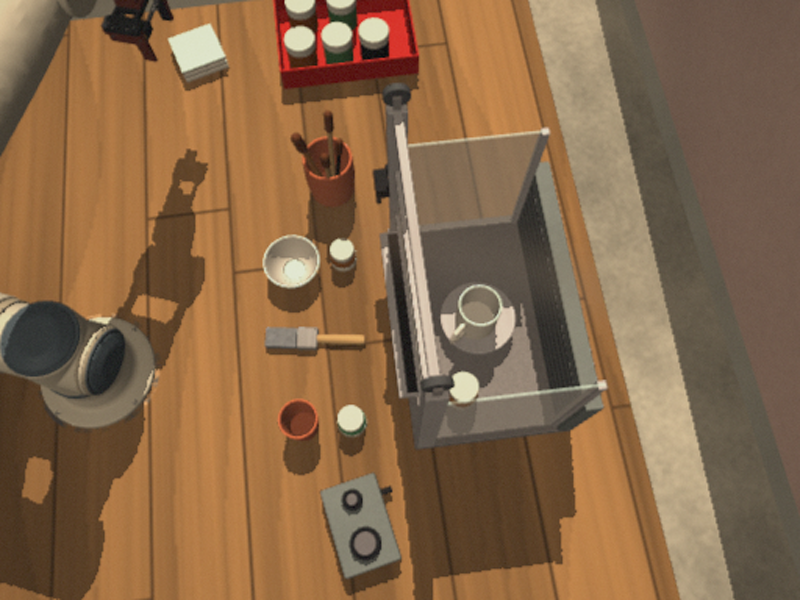

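View pics/top0.png

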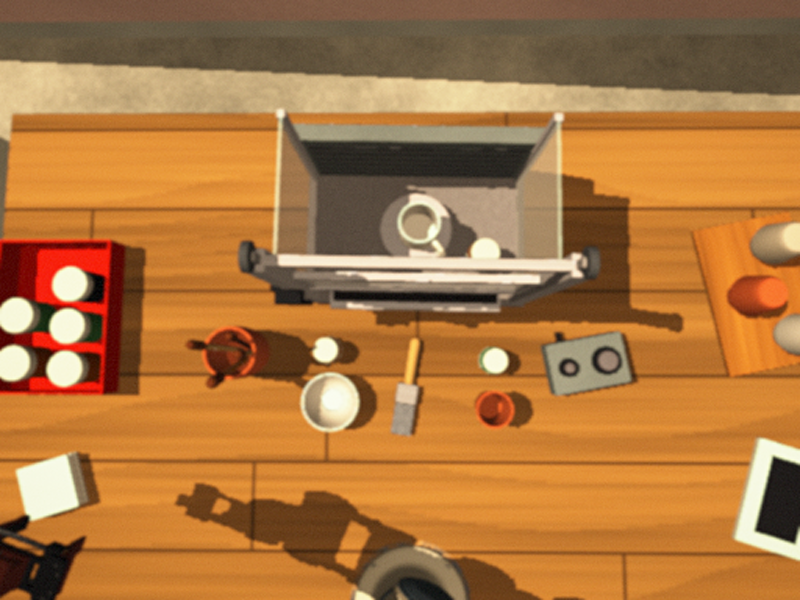

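The scene view shows the booth front with the pointer clip at (382,182) and the fan button at (365,543). In the top view the lip is near y≈303, x 330–500, the pointer clip is at (290,296), the fan at (607,360) and the lamp at (570,367). I'll zoom in on the lip and pointer.

Run:
```python
from h import *
import pickle
D=pickle.load(open('d0.pkl','rb'))
a=D['top']['img'][150:216,150:390]; b=D['scene']['img'][40:300,225:305]
a=cv2.resize(a,None,fx=3.3,fy=3.3,interpolation=cv2.INTER_CUBIC)
b=cv2.resize(cv2.rotate(b,cv2.ROTATE_90_COUNTERCLOCKWISE),None,fx=3,fy=3,interpolation=cv2.INTER_CUBIC)
w=800;P=lambda i:cv2.copyMakeBorder(i,0,0,0,w-i.shape[1],cv2.BORDER_CONSTANT)
o=np.vstack([P(a),P(b)]);print(a.shape,b.shape,o.shape);cv2.imwrite('pics/z1.png',cv2.convertScaleAbs(o,alpha=1.6,beta=10))
T,S=D['top'],D['scene']
k=.64
f=lambda u,v:(u*k,v*k)
print('fan',tri(T,f(607,360),S,f(365,543)),'lamp',tri(T,f(570,367),S,f(352,499)))
print('postL cap',tri(T,f(247,257),S,f(397,95)),'postR',tri(T,f(590,263),S,f(437,382)))
print('mark~',tri(T,f(290,296),S,f(382,182)))
for n,p,z in(('jarA',(325,350),.055),('jarB',(494,361),.055),('bowl',(330,402),.05),('cup',(495,408),.08),('brush tip',(415,340),.008),('brush end',(403,433),.008),('crock',(235,352),.12)):print(n,onz(T,*f(*p),z))
```

```text
(218, 792, 3) (240, 780, 3) (458, 800, 3)
fan (array([ 0.46769639, -0.37379432,  0.06155237]), np.float64(0.00035814331165397704)) lamp (array([ 0.45464863, -0.30156814,  0.06846791]), np.float64(0.00019889820608400512))
postL cap (array([0.60099352, 0.1967449 , 0.47179125]), np.float64(0.002154501973003076)) postR (array([ 0.59282031, -0.21164825,  0.4774009 ]), np.float64(0.001397681093821893))
mark~ (array([0.57369596, 0.19303138, 0.24254447]), np.float64(0.0014623519334913998))
jarA [0.48513401 0.16335628 0.055     ]
jarB [ 0.4651403 -0.1608919  0.055    ]
bowl [0.38606826 0.15290697 0.05      ]
cup [ 0.37939473 -0.1578032   0.08      ]
brush tip [ 0.5051681  -0.01029445  0.008     ]
brush end [0.32206154 0.01334439 0.008     ]
crock [0.4816791  0.31689903 0.12      ]
```

View pics/z1.png

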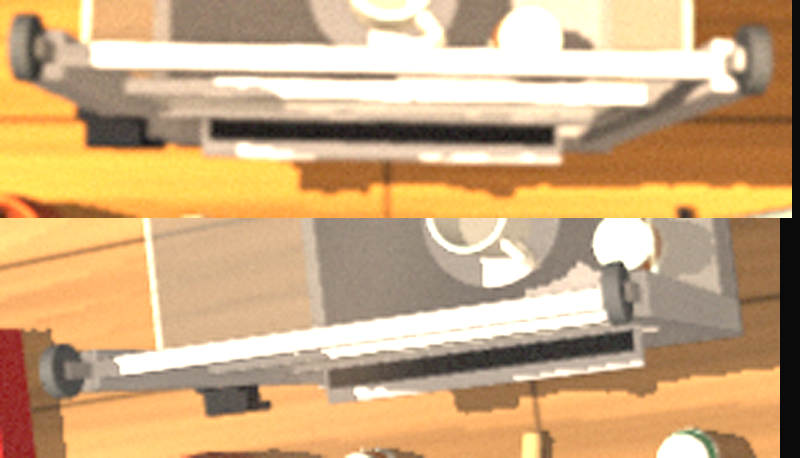

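Top crop: black strip spans (210,120)–(555,145) on the lip, and the pointer tip is near (165,144). Rotated scene crop: strip (329,388)–(633,333), pointer tip (270,404). Triangulate these.

Run:
```python
from h import *
import pickle
D=pickle.load(open('d0.pkl','rb'));T,S=D['top'],D['scene']
t=lambda c,r:(150+(c+.5)/3.3-.5,150+(r+.5)/3.3-.5)
s=lambda c,r:(225+79.5-(r-218+.5)/3,40+(c+.5)/3-.5)
for n,a,b in(('LF',(211,138),(329,388)),('LB',(211,119),(329,370)),('RF',(554,145),(633,352)),('RB',(554,126),(633,333)),('lipL',(205,153),(330,402)),('lipR',(562,161),(643,366)),('tip',(165,144),(270,405)),('clipLfront',(88,145),(208,413)),('barR',(735,50),(605,268)),('barL',(80,45),(118,355))):
    print(n,tri(T,t(*a),S,s(*b)))
w=D['wrist'];cv2.imwrite('pics/w0.png',w['img'])
# dark masks
for n,(x0,x1,y0,y1) in(('top',(150,390,150,216)),('scene',(225,305,40,300))):
    im=D[n]['img'][y0:y1,x0:x1];m=(im.max(2)<45).astype(np.uint8)
    for c in cv2.findContours(m,0,2)[0]:
        if cv2.contourArea(c)>25:print(n,cv2.contourArea(c),np.round(cv2.boxPoints(cv2.minAreaRect(c))+[x0,y0],1).tolist())
```

```text
LF (array([0.57382003, 0.13282559, 0.16606759]), np.float64(0.0008004955727572919))
LB (array([0.59052333, 0.13415056, 0.15819682]), np.float64(0.0004094315405010896))
RF (array([ 0.5682376 , -0.15083614,  0.15637692]), np.float64(0.0028491979716566513))
RB (array([ 0.58460398, -0.15192343,  0.15082435]), np.float64(0.002771139194413016))
lipL (array([0.56173785, 0.13918363, 0.15431266]), np.float64(0.0017913093740198635))
lipR (array([ 0.55513304, -0.15748495,  0.1549216 ]), np.float64(0.0027067291878065617))
tip (array([0.56347064, 0.15838077, 0.23676051]), np.float64(0.0006404983913773489))
clipLfront (array([0.56290881, 0.21527139, 0.24609576]), np.float64(0.0013893814384578031))
barR (array([ 0.60541614, -0.20572664,  0.46545457]), np.float64(0.009662253256043385))
barL (array([0.60909544, 0.17700129, 0.43122777]), np.float64(0.0006715682527592363))
top 373.0 [[214.0, 187.0], [316.0, 187.0], [316.0, 192.0], [214.0, 192.0]]
top 121.5 [[175.0, 184.0], [198.0, 184.0], [198.0, 193.0], [175.0, 193.0]]
scene 333.0 [[251.0, 172.6], [256.5, 171.9], [266.4, 249.9], [261.0, 250.6]]
scene 25.5 [[239.0, 123.0], [247.8, 118.6], [250.8, 124.6], [242.0, 129.0]]
```

```bash
python3 -m pendant '{"travel":[[0,0,5],[0,0,10],[2,-5,10],[4,-10,10],[7,-16,10],[9,-22,10],[12,-28,10],[15,-34,10],[18,-40,10],[20,-46,10],[23,-52,10],[25,-57,10]],"rot":[[0,0,0],[0,0,0],[0,0,0.1],[0,0,0.2],[0,0,0.315],[0,0,0.315],[0,0,0.315],[0,0,0.315],[0,0,0.315],[0,0,0.315],[0,0,0.315],[0,0,0.315]],"fingers":[0,0,0,0,0,0,0,0,0,0,0,0]}' 20
```

```text
time_s: 1.65
eef_pos: [0.4427, 0.0085, 0.3225]
tcp_rot: [0.0, 0.011, 1.0, 0.0]
force: [1.4, -0.1, -0.8]
finger_gap: 0.004
```

```bash
python3 -m pendant '{"travel":[[0,0,0],[0,0,0],[0,0,0],[0,0,0],[0,0,0],[0,0,0],[0,0,0],[0,0,0],[0,0,0],[0,0,0],[0,0,0],[0,0,0]],"rot":[[0,-0.17,0],[0,-0.34,0],[0,-0.51,0],[0,-0.68,0],[0,-0.85,0],[0,-1.02,0],[0,-1.19,0],[0,-1.36,0],[0,-1.53,0],[0,-1.57,0],[0,-1.57,0],[0,-1.57,0]],"fingers":[0,0,0,0,0,0,0,0,0,0,0,0]}'; python3 -c "
from h import *
import pickle
print(monitor.observe()['joint_pos'])
D={n:cam(n) for n in('scene','top','wrist')}
pickle.dump(D,open('d1.pkl','wb'))
cv2.imwrite('pics/w1.png',np.hstack([D['wrist']['img'],cv2.resize(D['scene']['img'][:,100:316],None,fx=1,fy=1)]))
w=D['wrist'];print(-w['R'].T@w['t'],w['R'][2],w['f'])"
```

```text
time_s: 3.15
eef_pos: [0.629, 0.0315, 0.3227]
tcp_rot: [0.702, 0.018, 0.712, -0.002]
force: [0.1, -0.1, -1.2]
finger_gap: 0.004
[ 0.02626714 -0.85519075  2.38504168 -0.77889724  0.07753646 -0.77099669]
[0.46619498 0.03769485 0.24703366] [ 0.96241192 -0.03204492  0.26969689] 315.01605526165787
```

View pics/w1.png

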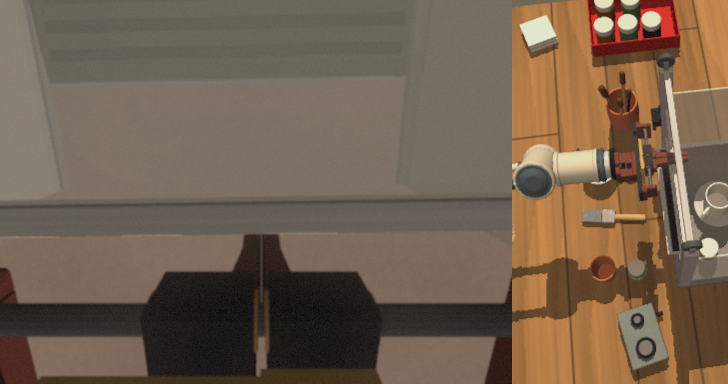

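The wrist view is upside down. It shows the fingertips passing through the gap above the window's top rail, at about (262,235), because the horizontal pose was out of reach with j4≈0. Nothing was touched. I'll retrace the path, then use the other wrist branch (j4≈π).

```bash
python3 -m pendant '{"travel":[[-2.5,0,0],[-5,0,0],[-7.5,-0.5,0],[-10,-1,0],[-12.5,-1.5,0],[-15,-2,0],[-18,-3,0],[-18,-3,0],[-18,-3,0]],"rot":[[0,0.17,0],[0,0.34,0],[0,0.51,0],[0,0.68,0],[0,0.85,0],[0,1.02,0],[0,1.19,0],[0,1.19,0],[0,1.19,0]],"fingers":[0,0,0,0,0,0,0,0,0]}'; python3 -c "
from h import *
from scipy.optimize import least_squares
s=monitor.observe();print(s)
"
```

```text
time_s: 4.42
eef_pos: [0.4502, 0.0026, 0.3256]
tcp_rot: [0.185, 0.012, 0.983, -0.011]
force: [-0.1, -0.3, -0.2]
finger_gap: 0.006
{'time_s': 4.425, 'joint_pos': array([-6.99575119e-02, -6.08957997e-01,  1.66971874e+00,  1.10396613e-04,
        1.70789709e+00, -1.61708363e+00]), 'qvel': array([ 0.00757012, -0.02208379,  0.02796666, -0.01629259,  0.00439163,
        0.01378649]), 'joint_torque': array([-2.04968210e-01, -1.50796169e+01, -4.13098848e+01,  2.67127290e-02,
       -1.71865236e+00, -6.16075541e-02]), 'eef_pos': array([0.45015826, 0.00257824, 0.32558937]), 'tcp_rot': array([ 0.18507869,  0.01161213,  0.98259665, -0.01071693]), 'force': array([-0.10605357, -0.27684301, -0.20251731]), 'wrist_torque': array([-0.01317234,  0.18692031, -0.01477504]), 'finger_gap': 0.006003217297118695}
```

```bash
cat > fk.py <<'E'
import numpy as np
from scipy.optimize import least_squares
from scipy.spatial.transform import Rotation as Ro
rz=lambda a:Ro.from_euler('z',a);ry=lambda a:Ro.from_euler('y',a)
def fk(q,p):
    d1,a1,L2,a3,L3,L6,lat=p
    A=rz(q[0]);X=A.apply([a1,lat,d1]);B=A*ry(q[1]);X=X+B.apply([0,0,L2]);C=B*ry(q[2]);X=X+C.apply([a3,0,L3])
    D=C*rz(q[3])*ry(q[4])*rz(q[5]);return X+D.apply([0,0,L6]),D
data=[([1.17726,.091709,1.231609,0,1.819798,-.056668],[.19821718,.56607542,.22175291]),
([.02626714,-.85519075,2.38504168,-.77889724,.07753646,-.77099669],[.629,.0315,.3227]),
([-.0699575,-.608958,1.6697187,.00011,1.707897,-1.6170836],[.45015826,.00257824,.32558937])]
pr=np.array([.35,0,.4,0,.4,.3,.034]);w=np.array([.02,.1,.02,.05,.02,.02,.05])
def fit(data):
    return least_squares(lambda p:np.r_[np.concatenate([(fk(q,p)[0]-x)*1000 for q,x in data]),(p-pr)*w*20],pr).x
E
python3 - <<'E'
from fk import *
p=fit(data);print(p.round(4))
for q,x in data:
    X,D=fk(q,p);print(X-x,D.as_quat(scalar_first=True).round(3))
E
```

```text
[0.1572 0.     0.3726 0.0968 0.5585 0.3493 0.034 ]
[ 7.33404938e-06 -2.29376983e-06 -1.80915021e-06] [-0.001 -0.579  0.816 -0.   ]
[-5.61418400e-07  1.51771128e-05  1.17847567e-06] [ 0.495 -0.491  0.516 -0.498]
[-1.05656171e-06 -7.47806487e-06  6.61529997e-07] [ 0.123 -0.687  0.703 -0.138]
```

```bash
r(){ python3 -c "
from h import *
s=monitor.observe();print(s['joint_pos'].tolist(),s['eef_pos'].tolist())"; }
python3 -m pendant '{"travel":[[0,0,5],[0,0,10],[0,0,10],[0,0,10]],"rot":[[0,-0.17,0],[0,-0.34,0],[0,-0.34,0],[0,-0.34,0]],"fingers":[0,0,0,0]}'; r
python3 -m pendant '{"travel":[[-4,0,-5],[-8,0,-10],[-8,0,-16],[-8,0,-16],[-8,0,-16]],"rot":[[0,0.17,0],[0,0.34,0],[0,0.51,0],[0,0.68,0],[0,0.68,0]],"fingers":[0,0,0,0,0]}'; r
```

```text
time_s: 4.92
eef_pos: [0.449, 0.002, 0.4246]
tcp_rot: [0.347, 0.015, 0.938, -0.009]
force: [0.9, 0.9, -0.1]
finger_gap: 0.005
[-0.10192559907334728, -0.8246784229670748, 1.70777691882671, 0.03914444509040992, 1.5506199586162013, -1.6281224781419792] [0.4489692039070783, 0.00199670351949558, 0.42455032081979066]
time_s: 5.55
eef_pos: [0.3701, 0.0017, 0.2597]
tcp_rot: [0.008, 0.01, 1.0, -0.014]
force: [-0.2, -0.5, -0.1]
finger_gap: 0.003
[-0.06241929222755643, -0.52975770135103, 1.6970132906531852, -0.02836192951004563, 1.9575141715751272, -1.623302904481249] [0.370060944908956, 0.001744303621823401, 0.25974618112372105]
```

```bash
cat >> fk.py <<'E'
data+=[([-0.10192559907334728,-0.8246784229670748,1.70777691882671,0.03914444509040992,1.5506199586162013,-1.6281224781419792],[0.4489692039070783,0.00199670351949558,0.42455032081979066]),
([-0.06241929222755643,-0.52975770135103,1.6970132906531852,-0.02836192951004563,1.9575141715751272,-1.623302904481249],[0.370060944908956,0.001744303621823401,0.25974618112372105])]
lo=np.array([-2.87,-.86,.17,-1.51,.06,-2.65]);hi=np.array([2.87,2.18,2.46,4.65,2.69,2.65])
def ik(x,d,p,q0):
    f=lambda q:np.r_[(fk(q,p)[0]-x)*10,(fk(q,p)[1].apply([0,0,1])-d)*3,(q-q0)*1e-3]
    r=least_squares(f,np.clip(q0,lo+.01,hi-.01),bounds=(lo,hi));return r.x,np.abs(r.fun[:6]).max()
E
python3 - <<'E'
from fk import *
p=fit(data);print(p.round(4))
for q,x in data: print(((fk(q,p)[0]-x)*1000).round(2))
for up in(-10,0,15,30,45):
  u=np.radians(up)
  for z in(.12,.23):
    q,e=min((ik(np.array([.58,0,z]),np.array([np.cos(u),0,np.sin(u)]),p,np.array([0,a,2.,np.pi,.6,-1.57])) for a in(-.5,.2,.8)),key=lambda t:t[1])
    X=fk(q,p);el=p[0]+p[2]*np.cos(q[1]);print(up,z,q.round(2),round(e,4),'wrist',(X[0]-X[1].apply([0,0,p[5]])).round(3))
E
```

```text
[ 0.1572 -0.      0.3726  0.0969  0.5585  0.3493  0.034 ]
[ 0.   -0.   -0.01]
[-0.    0.02  0.01]
[ 0. -0. -0.]
[-0. -0.  0.]
[ 0. -0. -0.]
-10 0.12 [-0.12 -0.65  2.46  1.22  0.12 -1.57] 0.5213 wrist [0.296 0.    0.228]
-10 0.23 [-0.12 -0.86  2.46  0.68  0.19 -1.57] 0.3886 wrist [0.275 0.    0.287]
0 0.12 [-0.12 -0.13  2.46  2.99  0.86 -1.57] 0.5995 wrist [0.292 0.    0.071]
0 0.23 [-0.12 -0.85  2.46  1.16  0.13 -1.57] 0.4459 wrist [0.277 0.    0.284]
15 0.12 [-0.13  0.12  2.46  3.01  1.32 -1.57] 0.1518 wrist [0.263 0.    0.004]
15 0.23 [-0.11 -0.22  2.46  3.02  1.03 -1.56] 0.4602 wrist [0.299 0.    0.099]
30 0.12 [-0.12  0.41  2.33  3.03  1.7  -1.57] 0.0 wrist [ 0.277  0.    -0.055]
30 0.23 [-0.12 -0.05  2.46  3.04  1.38 -1.57] 0.0449 wrist [0.285 0.    0.049]
45 0.12 [-0.1   0.73  2.09  3.06  2.04 -1.57] 0.0 wrist [ 0.333  0.    -0.127]
45 0.23 [-0.1   0.33  2.26  3.07  1.81 -1.57] 0.0 wrist [ 0.333  0.    -0.017]
```

Run:
```python
from fk import *
p=fit(data)
for y0 in(0.0,.04,-.04):
 for ph in(-15,-20,-25,-30,15,20,25,30):
  for pit in (0,):
   out=[]
   for z in(.115,.235):
    u=np.radians(ph);b=None
    for j4 in(np.pi,2.2,0.8,-.8):
     for a in(-.6,.0):
      q,e=ik(np.array([.575,y0,z]),np.array([np.cos(u)*np.cos(np.radians(pit)),np.sin(u)*np.cos(np.radians(pit)),np.sin(np.radians(pit))]),p,np.array([-u,a,2.2,j4,.8,-1.57]))
      if b is None or e<b[1]:b=(q,e)
    out.append((b[0].round(2).tolist(),round(b[1],3)))
   print(y0,ph,*out)
```

```text
0.0 -15 ([0.33, -0.23, 2.46, 4.03, 0.91, -1.58], np.float64(0.252)) ([0.31, -0.74, 2.46, 4.55, 0.63, -1.57], np.float64(0.2))
0.0 -20 ([0.37, -0.26, 2.46, 4.16, 0.96, -1.57], np.float64(0.131)) ([0.36, -0.7, 2.46, 4.53, 0.76, -1.57], np.float64(0.092))
0.0 -25 ([0.41, -0.27, 2.46, 4.24, 1.0, -1.57], np.float64(0.017)) ([0.4, -0.66, 2.45, 4.52, 0.86, -1.57], np.float64(0.0))
0.0 -30 ([0.46, -0.19, 2.4, 4.34, 1.11, -1.57], np.float64(0.0)) ([0.46, -0.54, 2.38, 4.54, 1.01, -1.57], np.float64(0.0))
0.0 15 ([-0.55, -0.23, 2.46, 2.04, 1.07, -1.56], np.float64(0.252)) ([-0.54, -0.74, 2.46, 1.66, 0.86, -1.57], np.float64(0.2))
0.0 20 ([-0.6, -0.26, 2.46, 1.95, 1.12, -1.57], np.float64(0.131)) ([-0.59, -0.7, 2.46, 1.68, 0.98, -1.57], np.float64(0.092))
0.0 25 ([-0.64, -0.27, 2.46, 1.87, 1.18, -1.57], np.float64(0.017)) ([-0.63, -0.66, 2.45, 1.69, 1.08, -1.57], np.float64(0.0))
0.0 30 ([-0.68, -0.19, 2.4, 1.8, 1.27, -1.57], np.float64(0.0)) ([-0.68, -0.54, 2.38, 1.67, 1.21, -1.57], np.float64(0.0))
0.04 -15 ([0.43, -0.25, 2.46, 4.13, 0.94, -1.56], np.float64(0.144)) ([0.42, -0.71, 2.46, 4.53, 
[... 1255 characters left out ...]
) ([0.3, -0.69, 2.46, 4.52, 0.77, -1.57], np.float64(0.067))
-0.04 -30 ([0.35, -0.27, 2.45, 4.26, 1.02, -1.57], np.float64(0.0)) ([0.35, -0.63, 2.43, 4.52, 0.89, -1.57], np.float64(0.0))
-0.04 15 ([-0.66, -0.25, 2.46, 1.97, 1.11, -1.57], np.float64(0.144)) ([-0.65, -0.71, 2.46, 1.68, 0.95, -1.57], np.float64(0.104))
-0.04 20 ([-0.7, -0.27, 2.46, 1.89, 1.16, -1.57], np.float64(0.035)) ([-0.69, -0.68, 2.46, 1.69, 1.05, -1.57], np.float64(0.002))
-0.04 25 ([-0.73, -0.21, 2.41, 1.81, 1.25, -1.57], np.float64(0.0)) ([-0.73, -0.56, 2.39, 1.68, 1.19, -1.57], np.float64(0.0))
-0.04 30 ([-0.77, -0.12, 2.33, 1.74, 1.35, -1.57], np.float64(0.0)) ([-0.77, -0.44, 2.31, 1.66, 1.3, -1.57], np.float64(0.0))
```

```bash
cat >> fk.py <<'E'
def ik2(x,az,pit,p,q0):
    a,b=np.radians(az),np.radians(pit);d=np.array([np.cos(a)*np.cos(b),np.sin(a)*np.cos(b),np.sin(b)])
    def f(q):
        X,D=fk(q,p);return np.r_[(X-x)*10,(D.apply([0,0,1])-d)*3,D.apply([1,0,0])[2]*3,(q-q0)*1e-3]
    r=least_squares(f,np.clip(q0,lo+.01,hi-.01),bounds=(lo,hi));return r.x,np.abs(r.fun[:7]).max(),d
E
python3 - <<'E'
from fk import *
p=fit(data);cup=np.array([.379,-.158])
for fy in(0.02,-.02,):
 for az in(30,35,40,45):
  for pit in(-10,-20):
   a=np.radians(az);l=np.array([np.sin(a),-np.cos(a)])
   tip=np.array([.575,fy]);T=tip-.05*l
   out=[]
   for z in(.115,.235):
    b=min((ik2(np.r_[T,z],az,pit,p,np.array([-a,s,2.2,j4,1.1,j6])) for j4 in(1.7,.8) for s in(-.6,0) for j6 in(-1.57,1.57,0)),key=lambda t:t[1]);out.append(b)
   d=out[0][2];v=cup-T;al=-(v@d[:2])/np.hypot(*d[:2]);pe=abs(np.cross(v,d[:2]))/np.hypot(*d[:2])
   bc=np.r_[T]-.08*d[:2]+.089*l
   print(fy,az,pit,T.round(3),*[(o[0].round(2).tolist(),round(o[1],3)) for o in out],'cup al %.3f perp %.3f axis z %.3f'%(al,pe,.115-al*np.tan(np.radians(pit))),'corner',bc.round(3),'wr',(T-p[5]*d[:2]).round(2))
E
```

```text
0.02 30 -10 [0.55  0.063] ([-0.55, -0.49, 2.46, 1.57, 1.09, -0.35], np.float64(0.133)) ([-0.53, -0.86, 2.45, 1.38, 1.07, 0.08], np.float64(0.011)) cup al 0.259 perp 0.106 axis z 0.161 corner [ 0.526 -0.053] wr [ 0.25 -0.11]
0.02 30 -20 [0.55  0.063] ([-0.49, -0.69, 2.46, 1.27, 0.99, -0.01], np.float64(0.043)) ([-0.48, -0.86, 2.34, 1.12, 1.08, 0.31], np.float64(0.002)) cup al 0.259 perp 0.106 axis z 0.209 corner [ 0.529 -0.051] wr [ 0.27 -0.1 ]
0.02 35 -10 [0.546 0.061] ([-0.59, -0.48, 2.46, 1.54, 1.18, -0.37], np.float64(0.026)) ([-0.59, -0.76, 2.39, 1.41, 1.2, -0.0], np.float64(0.0)) cup al 0.263 perp 0.083 axis z 0.161 corner [ 0.533 -0.057] wr [ 0.26 -0.14]
0.02 35 -20 [0.546 0.061] ([-0.54, -0.62, 2.43, 1.3, 1.1, -0.1], np.float64(0.0)) ([-0.54, -0.77, 2.29, 1.17, 1.2, 0.2], np.float64(0.0)) cup al 0.263 perp 0.083 axis z 0.211 corner [ 0.536 -0.055] wr [ 0.28 -0.13]
0.02 40 -10 [0.543 0.058] ([-0.63, -0.39, 2.4, 1.51, 1.28, -0.41], np.float64(0.0)) ([-0.63, -0.64, 2.33, 1.42, 1.32, -0.08], np.float64(0.0)) cup al 0.265 perp 0.060 axis z 0.162 corner [ 0.54  -0.061] wr [ 0.28 -0.
[... 1870 characters left out ...]
22, 1.38, 0.04], np.float64(0.0)) cup al 0.239 perp 0.030 axis z 0.202 corner [ 0.542 -0.098] wr [ 0.29 -0.19]
-0.02 45 -10 [0.54  0.015] ([-0.75, -0.21, 2.26, 1.43, 1.46, -0.47], np.float64(0.0)) ([-0.75, -0.44, 2.2, 1.41, 1.5, -0.18], np.float64(0.0)) cup al 0.236 perp 0.009 axis z 0.157 corner [ 0.547 -0.103] wr [ 0.3  -0.23]
-0.02 45 -20 [0.54  0.015] ([-0.7, -0.33, 2.24, 1.26, 1.39, -0.29], np.float64(0.0)) ([-0.7, -0.49, 2.13, 1.23, 1.47, -0.03], np.float64(0.0)) cup al 0.236 perp 0.009 axis z 0.201 corner [ 0.549 -0.101] wr [ 0.31 -0.22]<stdin>:11: DeprecationWarning: Arrays of 2-dimensional vectors are deprecated. Use arrays of 3-dimensional vectors instead. (deprecated in NumPy 2.0)
```

```bash
cat >> fk.py <<'E'
OFF=rz(np.pi/2)
def quat(s):return Ro.from_quat(s,scalar_first=True)
def ikf(x,Rt,p,q0):
    def f(q):
        X,D=fk(q,p);return np.r_[(X-x)*10,(Rt.inv()*D*OFFT).as_rotvec()*3,(q-q0)*1e-3]
    r=least_squares(f,np.clip(q0,lo+.001,hi-.001),bounds=(lo,hi));return r.x,np.abs(r.fun[:6]).max()
X,D=fk(data[4][0],fit(data));OFFT=D.inv()*quat([.008,.01,1,-.014])
E
python3 - <<'E'
from fk import *
p=fit(data);print(OFFT.as_euler('xyz').round(3))
q=np.array(data[4][0]);R0=quat([.008,.01,1,-.014]);x0=np.array([.37,.002,.26])
def tgt(az,pit):  # tool down with y=+y, pitched up then az
    return Ro.from_euler('z',np.radians(az))*Ro.from_euler('y',-np.radians(90+pit))*quat([0,0,1,0])
st=[((.46,.02,.22),35,-60),((.48,.035,.105),35,-40),((.51,.045,.105),35,-20),((.546,.061,.105),35,-20),((.546,.061,.225),35,-20)]
Rp,xp=R0,x0
for x,az,pit in st:
    x=np.array(x);Rt=tgt(az,pit);dv=(Rt*Rp.inv()).as_rotvec()
    for k in np.linspace(.25,1,4):
        q,e=ikf(xp+k*(x-xp),Ro.from_rotvec(k*dv)*Rp,p,q);print(k,q.round(2),round(e,3))
    print('-- travel cm',((x-xp)*100).round(1),'rotvec',dv.round(3));Rp,xp=Rt,x
E
```

```text
[ 1.00e-03 -1.00e-03  1.57e+00]
0.25 [-0.11 -0.59  1.76  0.04  1.84 -1.8 ] 0.0
0.5 [-0.18 -0.65  1.83  0.15  1.73 -2.  ] 0.0
0.75 [-0.26 -0.68  1.89  0.27  1.64 -2.22] 0.0
1.0 [-0.35 -0.69  1.95  0.42  1.56 -2.47] 0.0
-- travel cm [ 9.   1.8 -4. ] rotvec [ 0.177 -0.485  0.624]
0.25 [-0.4  -0.74  2.06  0.51  1.48 -2.54] 0.0
0.5 [-0.45 -0.79  2.17  0.61  1.41 -2.62] 0.0
0.75 [-0.46 -0.85  2.27  0.67  1.33 -2.65] 0.059
1.0 [-0.44 -0.86  2.35  0.71  1.23 -2.65] 0.173
-- travel cm [  2.    1.5 -11.5] rotvec [ 0.2   -0.286 -0.   ]
0.25 [-0.43 -0.86  2.37  0.76  1.18 -2.65] 0.27
0.5 [-0.42 -0.86  2.39  0.81  1.12 -2.65] 0.37
0.75 [-0.4  -0.86  2.41  0.86  1.07 -2.65] 0.473
1.0 [-0.38 -0.86  2.43  0.9   1.   -2.65] 0.58
-- travel cm [3. 1. 0.] rotvec [ 0.2   -0.286 -0.   ]
0.25 [-0.36 -0.86  2.43  0.9   0.97 -2.65] 0.551
0.5 [-0.34 -0.86  2.44  0.9   0.94 -2.65] 0.522
0.75 [-0.32 -0.86  2.44  0.9   0.91 -2.65] 0.492
1.0 [-0.3  -0.86  2.45  0.91  0.88 -2.65] 0.463
-- travel cm [3.6 1.6 0. ] rotvec [0. 0. 0.]
0.25 [-0.33 -0.86  2.41  0.92  0.94 -2.65] 0.419
0.5 [-0.36 -0.86  2.36  0.94  0.99 -2.65] 0.372
0.75 [-0.39 -0.86  2.32  0.95  1.04 -2.65] 0.321
1.0 [-0.41 -0.86  2.28  0.97  1.09 -2.65] 0.268
-- travel cm [ 0.  0. 12.] rotvec [0. 0. 0.]
```

Run:
```python
from fk import *
p=fit(data)
q=np.array(data[4][0]);q[5]+=np.pi;R0=quat([.008,.01,1,-.014])*Ro.from_euler('z',np.pi);x0=np.array([.37,.002,.26])
def tgt(az,pit):
    return Ro.from_euler('z',np.radians(az))*Ro.from_euler('y',-np.radians(90+pit))*quat([0,0,1,0])*Ro.from_euler('z',np.pi)
st=[((.46,.02,.22),35,-60),((.48,.03,.11),35,-45),((.51,.04,.105),35,-25),((.546,.061,.105),35,-20),((.546,.061,.225),35,-20)]
Rp,xp=R0,x0
for x,az,pit in st:
    x=np.array(x);Rt=tgt(az,pit);dv=(Rt*Rp.inv()).as_rotvec()
    for k in np.linspace(.25,1,4):
        q,e=ikf(xp+k*(x-xp),Ro.from_rotvec(k*dv)*Rp,p,q);print(k,q.round(2),round(e,3))
    print('-- travel cm',((x-xp)*100).round(1),'rotvec',dv.round(3));Rp,xp=Rt,x
```

```text
0.25 [-0.11 -0.6   1.76  0.04  1.84  1.34] 0.0
0.5 [-0.18 -0.65  1.83  0.14  1.73  1.14] 0.0
0.75 [-0.26 -0.68  1.9   0.27  1.63  0.92] 0.0
1.0 [-0.35 -0.69  1.95  0.42  1.56  0.67] 0.0
-- travel cm [ 9.   1.8 -4. ] rotvec [ 0.177 -0.485  0.624]
0.25 [-0.39 -0.73  2.04  0.49  1.49  0.62] 0.0
0.5 [-0.43 -0.76  2.13  0.56  1.42  0.55] 0.0
0.75 [-0.46 -0.79  2.22  0.63  1.36  0.47] 0.0
1.0 [-0.5  -0.8   2.3   0.72  1.3   0.39] 0.0
-- travel cm [  2.   1. -11.] rotvec [ 0.15  -0.214  0.   ]
0.25 [-0.54 -0.81  2.35  0.82  1.27  0.3 ] 0.0
0.5 [-0.58 -0.8   2.39  0.93  1.25  0.21] 0.0
0.75 [-0.61 -0.78  2.43  1.04  1.23  0.11] 0.0
1.0 [-0.63 -0.74  2.46  1.16  1.21 -0.  ] 0.006
-- travel cm [ 3.   1.  -0.5] rotvec [ 0.2   -0.286 -0.   ]
0.25 [-0.61 -0.71  2.46  1.19  1.18 -0.03] 0.0
0.5 [-0.59 -0.68  2.45  1.23  1.15 -0.06] 0.0
0.75 [-0.56 -0.64  2.45  1.27  1.12 -0.09] 0.0
1.0 [-0.54 -0.6   2.44  1.31  1.09 -0.13] 0.0
-- travel cm [3.6 2.1 0. ] rotvec [ 0.05  -0.071  0.   ]
0.25 [-0.54 -0.66  2.42  1.27  1.12 -0.04] 0.0
0.5 [-0.54 -0.71  2.39  1.24  1.14  0.04] 0.0
0.75 [-0.54 -0.74  2.35  1.21  1.17  0.11] 0.0
1.0 [-0.54 -0.77  2.31  1.18  1.19  0.18] 0.0
-- travel cm [ 0.  0. 12.] rotvec [0. 0. 0.]
```

```bash
python3 -m pendant '{"travel":[[0,0,0],[0,0,0],[0,0,0],[0,0,0],[0,0,0],[0,0,0],[0,0,0],[0,0,0],[0,0,0],[0,0,0]],"rot":[[0,0,-0.18],[0,0,-0.36],[0,0,-0.54],[0,0,-0.72],[0,0,-0.9],[0,0,-1.08],[0,0,-1.26],[0,0,-1.44],[0,0,-1.57],[0,0,-1.57]],"fingers":[8.5,8.5,8.5,8.5,8.5,8.5,8.5,8.5,8.5,8.5]}'; python3 -m pendant '{"travel":[[0,0,0],[0,0,0],[0,0,0],[0,0,0],[0,0,0],[0,0,0],[0,0,0],[0,0,0],[0,0,0],[0,0,0]],"rot":[[0,0,-0.18],[0,0,-0.36],[0,0,-0.54],[0,0,-0.72],[0,0,-0.9],[0,0,-1.08],[0,0,-1.26],[0,0,-1.44],[0,0,-1.57],[0,0,-1.57]],"fingers":[8.5,8.5,8.5,8.5,8.5,8.5,8.5,8.5,8.5,8.5]}'; python3 -c "
from h import *
s=monitor.observe();print(s['joint_pos'].round(3))"
```

```text
time_s: 6.8
eef_pos: [0.3691, 0.0015, 0.2669]
tcp_rot: [0.002, 0.714, 0.7, -0.019]
force: [-0.1, 0.3, 0.4]
finger_gap: 0.969
time_s: 8.05
eef_pos: [0.3691, 0.0014, 0.2665]
tcp_rot: [-0.014, 1.0, -0.009, -0.013]
force: [0.5, 0.6, -0.5]
finger_gap: 0.965
[-0.112 -0.489  1.657  0.028  2.002  1.487]
```

```bash
python3 -m pendant '{"travel":[[2,0.4,-1],[4,0.8,-2],[6,1.2,-3],[8,1.6,-4],[9,2,-4.5],[9,2,-4.5],[9,2,-4.5]],"rot":[[0.035,-0.097,0.125],[0.07,-0.194,0.25],[0.106,-0.291,0.374],[0.142,-0.388,0.5],[0.177,-0.485,0.624],[0.177,-0.485,0.624],[0.177,-0.485,0.624]],"fingers":[8.5,8.5,8.5,8.5,8.5,8.5,8.5]}'
python3 - <<'E'
from fk import *
from h import monitor
p=fit(data);s=monitor.observe();q=s['joint_pos'];print(q.round(3))
def tgt(az,pit):
    return Ro.from_euler('z',np.radians(az))*Ro.from_euler('y',-np.radians(90+pit))*quat([0,0,1,0])*Ro.from_euler('z',np.pi)
Rp,xp=quat(s['tcp_rot']),s['eef_pos']
for x,az,pit in [((.48,.03,.11),35,-45),((.515,.045,.105),35,-28),((.546,.061,.105),35,-20)]:
    x=np.array(x);Rt=tgt(az,pit);dv=(Rt*Rp.inv()).as_rotvec()
    for k in np.linspace(.25,1,4):
        q,e=ikf(xp+k*(x-xp),Ro.from_rotvec(k*dv)*Rp,p,q);print(k,q.round(2),round(e,3))
    print('-- travel cm',((x-xp)*100).round(1),'rotvec',dv.round(3));Rp,xp=Rt,x
E
```

```text
time_s: 8.93
eef_pos: [0.4591, 0.0212, 0.2217]
tcp_rot: [-0.096, 0.925, 0.298, 0.217]
force: [1.1, -0.4, 0.3]
finger_gap: 0.967
[-0.346 -0.613  1.889  0.418  1.619  0.674]
0.25 [-0.38 -0.67  2.    0.48  1.53  0.62] 0.0
0.5 [-0.42 -0.72  2.1   0.55  1.45  0.55] 0.0
0.75 [-0.46 -0.77  2.21  0.63  1.37  0.48] 0.0
1.0 [-0.5  -0.8   2.3   0.72  1.3   0.39] 0.0
-- travel cm [  2.1   0.9 -11.2] rotvec [ 0.141 -0.279 -0.032]
0.25 [-0.52 -0.8   2.34  0.8   1.26  0.32] 0.0
0.5 [-0.55 -0.79  2.37  0.9   1.23  0.24] 0.0
0.75 [-0.57 -0.77  2.41  0.99  1.21  0.16] 0.0
1.0 [-0.58 -0.74  2.43  1.09  1.18  0.07] 0.0
-- travel cm [ 3.5  1.5 -0.5] rotvec [ 0.17  -0.243  0.   ]
0.25 [-0.57 -0.71  2.44  1.14  1.16  0.03] 0.0
0.5 [-0.56 -0.68  2.44  1.2   1.13 -0.02] 0.0
0.75 [-0.55 -0.64  2.44  1.25  1.11 -0.07] 0.0
1.0 [-0.54 -0.6   2.44  1.31  1.09 -0.13] 0.0
-- travel cm [3.1 1.6 0. ] rotvec [ 0.08  -0.114  0.   ]
```

```bash
python3 -m pendant '{"travel":[[0.7,0.3,-3.7],[1.4,0.6,-7.4],[2.1,0.9,-11],[2.1,0.9,-11.2],[2.1,0.9,-11.2]],"rot":[[0.047,-0.093,-0.01],[0.094,-0.186,-0.02],[0.141,-0.279,-0.032],[0.141,-0.279,-0.032],[0.141,-0.279,-0.032]],"fingers":[8.5,8.5,8.5,8.5,8.5]}'
python3 -m pendant '{"travel":[[1.8,0.8,-0.2],[3.5,1.5,-0.5],[3.5,1.5,-0.5],[3.5,1.5,-0.5]],"rot":[[0.085,-0.12,0],[0.17,-0.243,0],[0.17,-0.243,0],[0.17,-0.243,0]],"fingers":[8.5,8.5,8.5,8.5]}'
python3 -c "
from h import *
import pickle
s=monitor.observe();print(s['joint_pos'].round(3),s['tcp_rot'])
D={n:cam(n) for n in('scene','top','wrist')}
pickle.dump(D,open('d2.pkl','wb'))
a=cv2.resize(D['scene']['img'][40:300,140:310],None,fx=2,fy=2)
b=cv2.resize(D['top']['img'][130:260,110:400],None,fx=1.38,fy=1.38);c=cv2.resize(D['wrist']['img'],(400,300))
r=np.vstack([b,c]);r=cv2.copyMakeBorder(r,0,max(0,520-r.shape[0]),0,0,0)[:520]
cv2.imwrite('pics/p2.png',cv2.convertScaleAbs(np.hstack([a,r]),alpha=1.5))"
```

```text
time_s: 9.55
eef_pos: [0.4813, 0.0302, 0.1126]
tcp_rot: [-0.115, 0.88, 0.279, 0.366]
force: [0.2, -0.3, 0.4]
finger_gap: 0.966
time_s: 10.05
eef_pos: [0.5162, 0.0449, 0.1073]
tcp_rot: [-0.154, 0.817, 0.26, 0.491]
force: [0.5, -0.8, 0.0]
finger_gap: 0.972
[-0.58  -0.736  2.425  1.09   1.182  0.07 ] [-0.15410091  0.81690585  0.25990979  0.49128875]
```

View pics/p2.png

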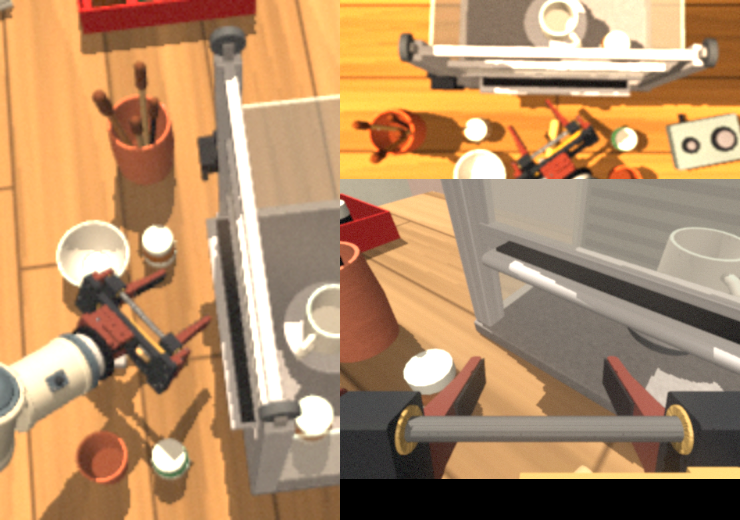

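The picture shows the open gripper in front of the lip, clear of the jars, bowl and cup, with its right fingertip leading and sitting below lip height. Slide it under the lip.

```bash
python3 -m pendant '{"travel":[[1,0.5,0],[2,1.1,0],[3,1.6,0],[3,1.6,0],[3,1.6,0]],"rot":[[0.04,-0.057,0],[0.08,-0.114,0],[0.08,-0.114,0],[0.08,-0.114,0],[0.08,-0.114,0]],"fingers":[8.5,8.5,8.5,8.5,8.5]}'
python3 -m pendant '{"travel":[[0,0,0.5],[0,0,1],[0,0,1.5],[0,0,2]],"rot":[[0,0,0],[0,0,0],[0,0,0],[0,0,0]],"fingers":[8.5,8.5,8.5,8.5]}'
python3 -c "
from h import *
import pickle
print(monitor.observe()['force'])
D={n:cam(n) for n in('scene','top','wrist')}
pickle.dump(D,open('d3.pkl','wb'))
a=cv2.resize(D['scene']['img'][90:260,200:300],None,fx=3.5,fy=3.5);c=cv2.resize(D['wrist']['img'],(440,330))
b=cv2.resize(D['top']['img'][150:220,160:380],(440,140))
r=np.vstack([b,c]);r=cv2.copyMakeBorder(r,0,595-r.shape[0],0,0,0)
cv2.imwrite('pics/p3.png',cv2.convertScaleAbs(np.hstack([a,r]),alpha=1.5))"
```

```text
time_s: 10.82
eef_pos: [0.5455, 0.0615, 0.105]
tcp_rot: [-0.173, 0.781, 0.248, 0.547]
force: [0.3, 0.3, 1.2]
finger_gap: 0.966
time_s: 11.32
eef_pos: [0.5448, 0.0613, 0.123]
tcp_rot: [-0.173, 0.781, 0.247, 0.546]
force: [1.4, -0.1, -4.6]
finger_gap: 0.968
[ 1.38464029 -0.05250185 -4.61458206]
```

View pics/p3.png

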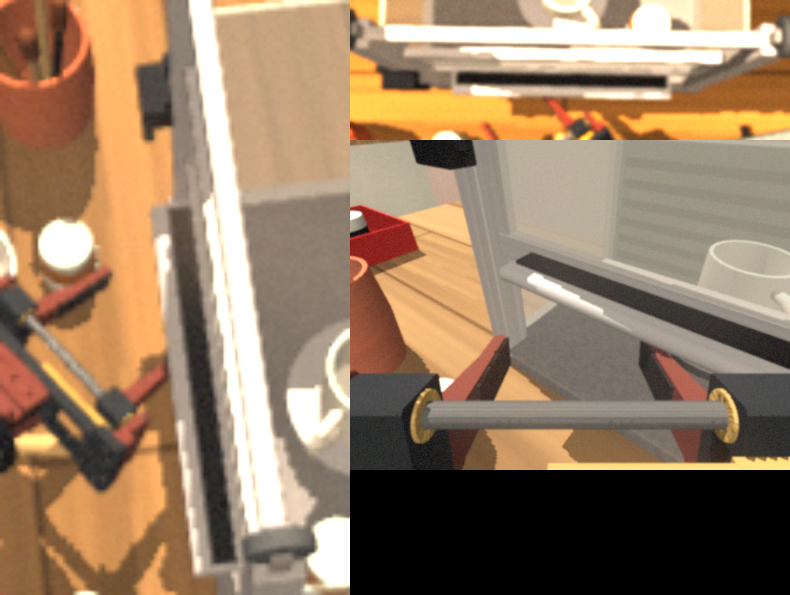

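Contact: −4.6 N with the right fingertip beneath the lip at z≈0.123, and the wrist image shows it below the ledge. Raise about 70 mm, then measure.

```bash
python3 -m pendant '{"travel":[[0,0,0.7],[0,0,1.4],[0,0,2.1],[0,0,2.8],[0,0,3.5],[0,0,4.2],[0,0,4.9],[0,0,5.6],[0,0,6.3],[0,0,7],[0,0,7],[0,0,7]],"rot":[[0,0,0],[0,0,0],[0,0,0],[0,0,0],[0,0,0],[0,0,0],[0,0,0],[0,0,0],[0,0,0],[0,0,0],[0,0,0],[0,0,0]],"fingers":[8.5,8.5,8.5,8.5,8.5,8.5,8.5,8.5,8.5,8.5,8.5,8.5]}'
python3 -c "
from h import *
import pickle
D={n:cam(n) for n in('scene','top','wrist')}
pickle.dump(D,open('d4.pkl','wb'))
a=cv2.rotate(D['scene']['img'][100:260,220:290],0+2);a=cv2.resize(a,(800,350),interpolation=2)
b=cv2.resize(D['wrist']['img'][0:210],(600,246),interpolation=2);b=cv2.copyMakeBorder(b,0,0,0,200,0)
cv2.imwrite('pics/p4.png',cv2.convertScaleAbs(np.vstack([a,b]),alpha=1.5))"
```

```text
time_s: 12.98
eef_pos: [0.5455, 0.0614, 0.1955]
tcp_rot: [-0.173, 0.78, 0.247, 0.548]
force: [-2.4, -0.9, -1.9]
finger_gap: 0.968
```

View pics/p4.png

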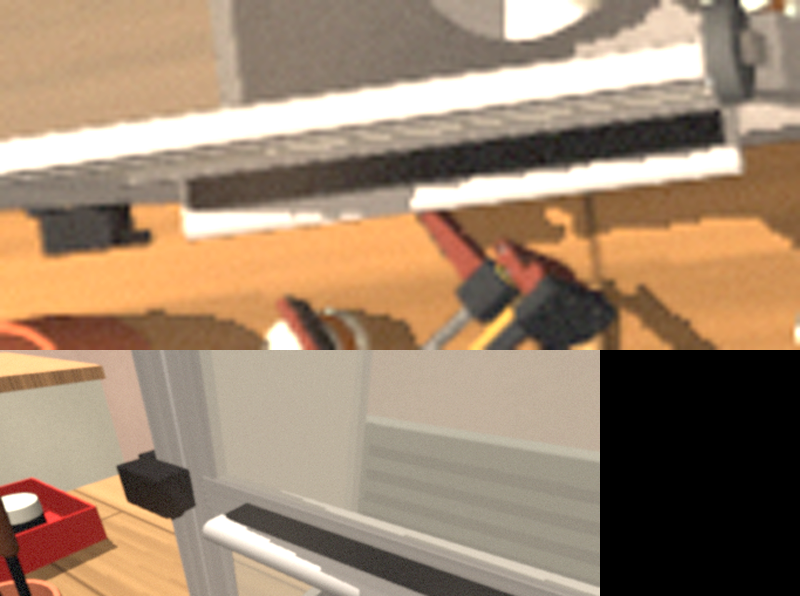

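The lip is still below the clip: in the wrist view the clip is at (155,485) and the lip's left end at (210,530). Zoom in for accurate points.

```bash
python3 -c "
from h import *
import pickle
D=pickle.load(open('d4.pkl','rb'))
a=cv2.resize(D['wrist']['img'][76:176,90:250],(800,500),interpolation=2)
cv2.imwrite('pics/p5.png',cv2.convertScaleAbs(a,alpha=1.6,beta=15))
w=D['wrist'];print(-w['R'].T@w['t'],w['R'].round(3).tolist())
for X in [(.5625,.1585,.237),(.5617,.139,.215),(.5617,.139,.225)]:
  print(X,*[ (proj(D[n],X)).round(1) for n in D], (proj(w,X)-[90,76])*5)"
```

```text
[ 0.44259568 -0.01084158  0.3228654 ] [[0.576, -0.817, 0.001], [-0.484, -0.342, -0.805], [0.659, 0.464, -0.593]]
(0.5625, 0.1585, 0.237) [241.7 129.6] [199.6 193.8] [156.  123.4] [330.18575223 237.10307655]
(0.5617, 0.139, 0.215) [242.6 140. ] [208.6 194.8] [180.8 161.4] [453.79092266 427.08740533]
(0.5617, 0.139, 0.225) [242.5 138.3] [208.  194.5] [178.5 148.2] [442.28859209 360.76684333]
```

View pics/p5.png

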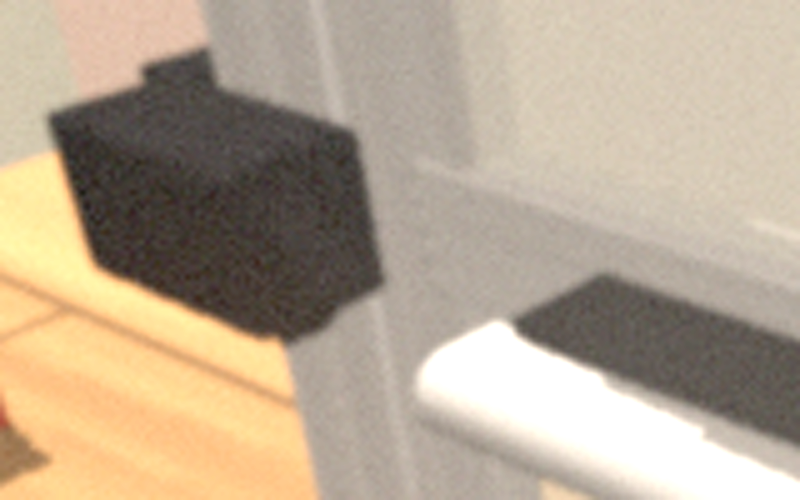

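```bash
python3 -c "
from h import *
import pickle
D=pickle.load(open('d4.pkl','rb'))
A=[cam('wrist')['img'].astype(float) for _ in range(6)]
im=np.mean(A,0);c=im[76:156,95:185];print(c.min(),np.percentile(c,[5,20,40]))
g=np.clip((c-25)*5,0,255).astype(np.uint8)
cv2.imwrite('pics/p6.png',cv2.resize(g,None,fx=6.6,fy=6.6,interpolation=2))"
```

```text
12.166666666666666 [23.66666667 33.         82.76666667]
```

View pics/p6.png

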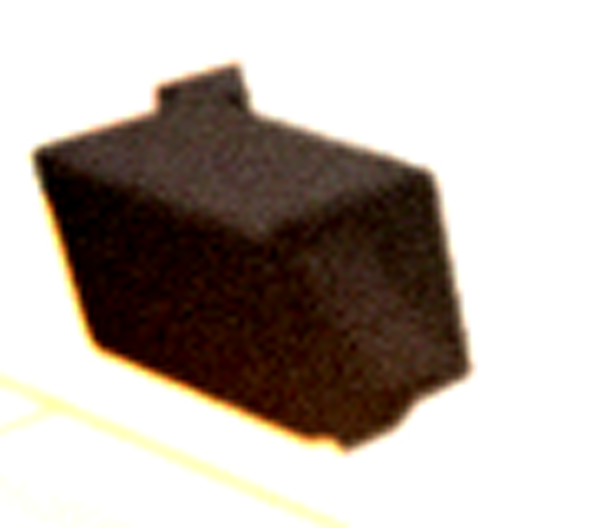

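```bash
python3 -m pendant '{"travel":[[0,0,-1.5],[0,0,-3],[0,0,-4.5],[0,0,-4.5],[0,0,-4.5]],"rot":[[0,0,0],[0,0,0],[0,0,0],[0,0,0],[0,0,0]],"fingers":[8.5,8.5,8.5,8.5,8.5]}'
python3 -c "
from h import *
import pickle
L=[cam('wrist') for _ in range(6)];d=L[0];im=np.mean([x['img'].astype(float) for x in L],0);d['im']=im
pickle.dump(d,open('d5.pkl','wb'))
print(-d['R'].T@d['t'],[(z,proj(d,(.5625,.157,z)).round(1)) for z in(.225,.237)],proj(d,(.5617,.139,.22)))
c=im[20:140,90:250]
g=np.clip(c*1.6,0,255).astype(np.uint8)
g2=np.clip((c[:80,:100]-20)*4,0,255).astype(np.uint8)
g=cv2.resize(g,None,fx=3.7,fy=3.7,interpolation=2);g2=cv2.resize(g2,None,fx=2,fy=2,interpolation=2)
o=np.zeros((444,800,3),np.uint8);o[:,:592]=g;o[:160,592:792]=g2
cv2.imwrite('pics/p7.png',o)"
```

```text
time_s: 14.05
eef_pos: [0.5452, 0.0614, 0.1488]
tcp_rot: [-0.173, 0.781, 0.247, 0.547]
force: [-0.0, 0.1, 1.1]
finger_gap: 0.968
[ 0.44258453 -0.01088337  0.27656871] [(0.225, array([146.4,  69.5])), (0.237, array([141.9,  47.7]))] [167.46873145  83.76998514]
```

View pics/p7.png

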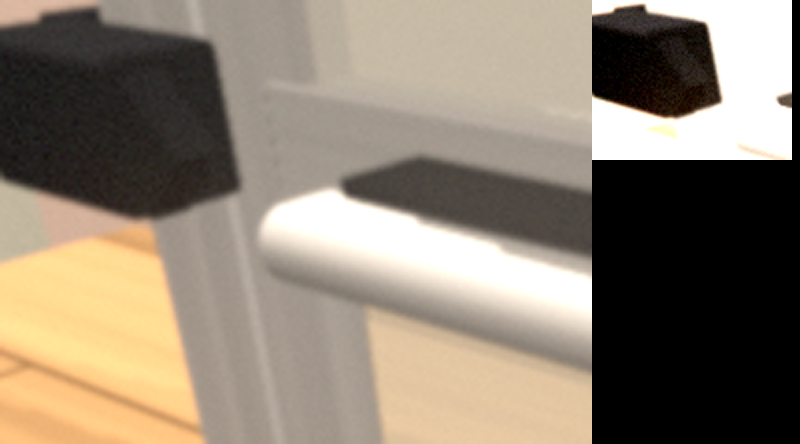

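```bash
python3 -c "
from h import *
import pickle
d=pickle.load(open('d5.pkl','rb'));c=d['im'][20:85,90:160].mean(2)
c=cv2.GaussianBlur(c,(0,0),.7);print(np.percentile(c[c<60],[1,25,50,75,99]))
g=np.clip((c-15)*8,0,255).astype(np.uint8)
g=cv2.resize(g,None,fx=8,fy=8,interpolation=2)
cv2.imwrite('pics/p8.png',g)"
```

```text
[16.95436592 20.50126203 24.03634412 28.37352626 55.93230219]
```

View pics/p8.png

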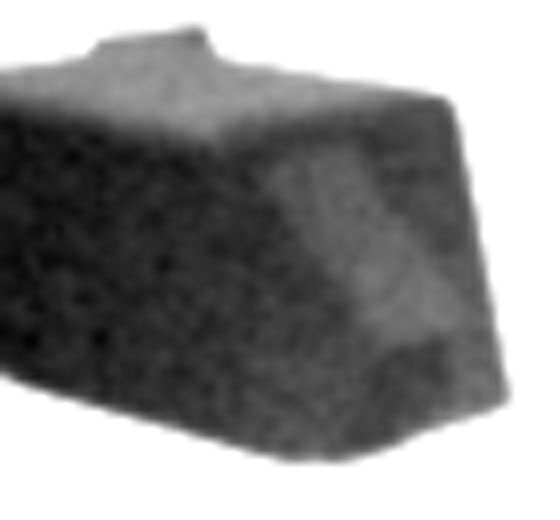

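The enhanced view shows the pointer as a wedge. Its tip edge runs from crop (370,342) to (460,315), below the lit sloping face. Cast rays for the tip edge and the lip end.

```bash
python3 -c "
from h import *
import pickle
d=pickle.load(open('d5.pkl','rb'));w4=pickle.load(open('d4.pkl','rb'))['wrist']
def onp(d,u,v,a,val):
    o,r=ray(d,u,v);return (o+r*(val-o[a])/r[a]).round(4)
for n,u,v in(('front',135.8,62.3),('mid',141.4,60.6),('back',147,58.9)):
    print(n,[onp(d,u,v,0,x) for x in(.555,.562,.569)],[onp(d,u,v,1,y) for y in(.155,.158,.161)])
P=onp(d,141.4,60.6,0,.562);print('reproj in d4 crop p6',(proj(w4,P)-[95,76]+.5)*6.6)
# lip: strip left-front/back corners in d5 and lip end
s=lambda c,r:(90+c/3.7-.36,20+r/3.7-.36)
t=lambda c,r:(90+c/5-.4,76+r/5-.4)
for n,a,b in(('strip LB',(420,157),(605,274)),('strip LF',(343,183),(515,325)),('lip end mid',(262,237),(420,385)),('tip',(197,153),(330,320))):
    print(n,tri(d,s(*a),w4,t(*b)))
for z in(.222,.225,.228):print(z,onp(d,*s(343,183),2,z),onp(d,*s(420,157),2,z))
print(monitor.observe()['time_s'])
"
```

```text
front [array([0.555 , 0.1549, 0.2309]), array([0.562 , 0.1652, 0.228 ]), array([0.569 , 0.1755, 0.2252])] [array([0.5551, 0.155 , 0.2308]), array([0.5571, 0.158 , 0.23  ]), array([0.5592, 0.161 , 0.2292])]
mid [array([0.555 , 0.1494, 0.2325]), array([0.562 , 0.1593, 0.2298]), array([0.569 , 0.1693, 0.227 ])] [array([0.559, 0.155, 0.231]), array([0.5611, 0.158 , 0.2302]), array([0.5632, 0.161 , 0.2293])]
back [array([0.555 , 0.144 , 0.2341]), array([0.562 , 0.1537, 0.2315]), array([0.569 , 0.1633, 0.2288])] [array([0.5629, 0.155 , 0.2311]), array([0.5651, 0.158 , 0.2303]), array([0.5673, 0.161 , 0.2295])]
reproj in d4 crop p6 [410.93062442 382.12099354]
strip LB (array([0.59287745, 0.13949598, 0.22556635]), np.float64(0.0003775905112098908))
strip LF (array([0.57399298, 0.13845373, 0.2255466 ]), np.float64(0.00016688038080287778))
lip end mid (array([0.56370094, 0.14770754, 0.2180177 ]), np.float64(0.00031582260035978467))
tip (array([0.55180956, 0.14544423, 0.23345739]), np.float64(0.0021596374203228684))
0.222 [0.5831 0.1489 0.222 ] [0.6032 0.1501 0.222 ]
0.225 [0.5753 0.1401 0.225 ] [0.5944 0.1413 0.225 ]
0.228 [0.5676 0.1313 0.228 ] [0.5856 0.1324 0.228 ]
14.35
```

Lip at about 0.2175 (strip 0.2255, end 0.218) and tip edge at 0.230, so another 12.5 mm is needed. That means a TCP z of about 0.208.

```bash
python3 -m pendant '{"travel":[[0,0,1.5],[0,0,3],[0,0,4],[0,0,4.5],[0,0,4.9],[0,0,5.2],[0,0,5.5],[0,0,5.8],[0,0,5.8],[0,0,5.8],[0,0,5.8],[0,0,5.8]],"rot":[[0,0,0],[0,0,0],[0,0,0],[0,0,0],[0,0,0],[0,0,0],[0,0,0],[0,0,0],[0,0,0],[0,0,0],[0,0,0],[0,0,0]],"fingers":[8.5,8.5,8.5,8.5,8.5,8.5,8.5,8.5,8.5,8.5,8.5,8.5]}'
python3 -m pendant '{"travel":[[0,0,-1.5],[0,0,-3],[0,0,-4.5],[0,0,-4.5],[0,0,-4.5]],"rot":[[0,0,0],[0,0,0],[0,0,0],[0,0,0],[0,0,0]],"fingers":[8.5,8.5,8.5,8.5,8.5]}'
python3 -c "
from h import *
import pickle
L=[cam('wrist') for _ in range(4)];d=L[0];d['im']=np.mean([x['img'].astype(float) for x in L],0)
pickle.dump(d,open('d6.pkl','wb'))
print(-d['R'].T@d['t'],[proj(d,p).round(1) for p in((.574,.1385,.238),(.593,.1395,.238),(.561,.158,.230))])
c=d['im'][20:140,90:250]
g=cv2.resize(np.clip(c*1.6,0,255).astype(np.uint8),None,fx=3.7,fy=3.7,interpolation=2)
g2=cv2.resize(np.clip((c[:80,:70].mean(2)-15)*8,0,255).astype(np.uint8),None,fx=2.9,fy=2.9,interpolation=2)
o=np.zeros((444,800,3),np.uint8);o[:,:592]=g;o[:g2.shape[0],592:592+g2.shape[1]]=g2[:,:208,None]
cv2.imwrite('pics/p9.png',o)"
```

```text
time_s: 15.85
eef_pos: [0.5452, 0.0614, 0.207]
tcp_rot: [-0.173, 0.781, 0.247, 0.547]
force: [-4.1, -0.3, -3.8]
finger_gap: 0.971
time_s: 16.48
eef_pos: [0.5454, 0.0613, 0.1622]
tcp_rot: [-0.173, 0.781, 0.247, 0.547]
force: [0.0, -0.1, -0.2]
finger_gap: 0.971
[ 0.44263811 -0.01091862  0.28990738] [array([182.5,  70.7]), array([203.6,  63.6]), array([146.2,  84.1])]
```

View pics/p9.png

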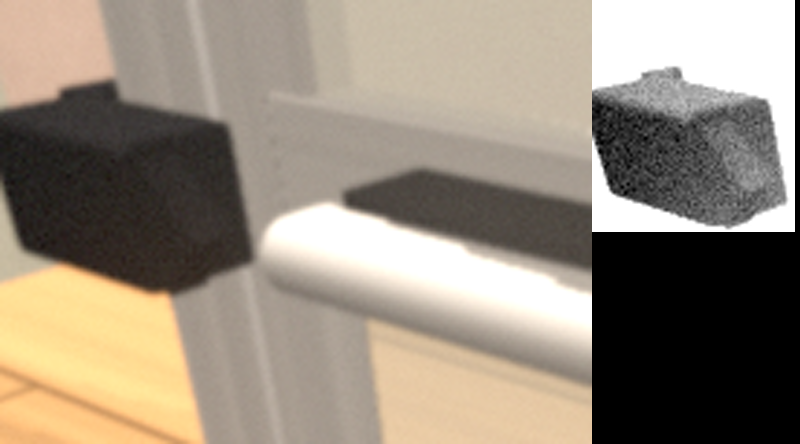

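The strip corners are at (345,193) and (422,168), which puts the lip at about 0.229. The tip edge re-projects where predicted for 0.230, so the lip is level to within 1–2 mm and the finger is free. Retract along the same path and locate the fan button again.

```bash
F='"fingers"'; python3 -m pendant '{"travel":[[0,0,-3],[0,0,-5.5],[-1.5,-0.8,-5.5],[-3,-1.6,-5.5],[-3,-1.6,-5.5]],"rot":[[0,0,0],[0,0,0],[-0.04,0.057,0],[-0.08,0.114,0],[-0.08,0.114,0]],"fingers":[8.5,8.5,8.5,8.5,8.5]}'
python3 -m pendant '{"travel":[[-1.8,-0.8,0.2],[-3.5,-1.5,0.5],[-3.5,-1.5,0.5]],"rot":[[-0.085,0.12,0],[-0.17,0.243,0],[-0.17,0.243,0]],"fingers":[8.5,8.5,8.5]}'
python3 -m pendant '{"travel":[[-0.7,-0.3,3.7],[-1.4,-0.6,7.4],[-2.1,-0.9,11],[-2.1,-0.9,11.2]],"rot":[[-0.047,0.093,0.01],[-0.094,0.186,0.02],[-0.141,0.279,0.032],[-0.141,0.279,0.032]],"fingers":[0,0,0,0]}'
python3 -m pendant '{"travel":[[0,-3,1],[0,-7,1],[0,-12,1],[0,-17,1],[0.5,-22,1],[0.5,-27,1],[1,-32,1],[1,-37,1],[1,-39.5,1],[1,-39.5,1],[1,-39.5,1]],"rot":[[-0.035,0.097,-0.125],[-0.07,0.194,-0.25],[-0.106,0.291,-0.374],[-0.142,0.388,-0.5],[-0.177,0.485,-0.624],[-0.177,0.485,-0.624],[-0.177,0.485,-0.624],[-0.177,0.485,-0.624],[-0.177,0.485,-0.624],[-0.177,0.485,-0.624],[-0.177,0.485,-0.624]],"fingers":[0,0,0,0,0,0,0,0,0,0,0]}'
python3 - <<'E'
from h import *
import pickle
s=monitor.observe();print(s['joint_pos'].round(3),s['force'])
T=pickle.load(open('d0.pkl','rb'))['top'];S=pickle.load(open('d0.pkl','rb'))['scene']
for z in(.055,.06,.065):print(z,onz(T,607*.64-.3,360*.64-.3,z).round(4),onz(S,365*.64-.3,543*.64-.3,z).round(4))
# wrist: bright-vs-dark circles
W=cam('wrist');cv2.imwrite('pics/wf.png',W['img']);pickle.dump(W,open('d7.pkl','wb'))
g=cv2.medianBlur(cv2.cvtColor(W['img'],6),3)
P=proj(W,(.468,-.374,.06));Q=proj(W,(.4546,-.3016,.06));print('pred fan/lamp px',P,Q,'r',19/1000*W['f']/((W['R']@np.array([.468,-.374,.06])+W['t'])[2]))
m=(g<45).astype(np.uint8)
for c in cv2.findContours(m,cv2.RETR_CCOMP,2)[0]:
    if cv2.contourArea(c)>150:
        (u,v),(a,b),_=cv2.fitEllipse(c);print(round(cv2.contourArea(c)),'c',round(u,1),round(v,1),'ax',round(a,1),round(b,1),onz(W,u,v,.06).round(4))
E
```

```text
time_s: 17.3
eef_pos: [0.5159, 0.0448, 0.1092]
tcp_rot: [-0.154, 0.816, 0.259, 0.493]
force: [-0.3, -0.3, 0.1]
finger_gap: 0.96
time_s: 17.68
eef_pos: [0.4818, 0.0312, 0.1151]
tcp_rot: [-0.115, 0.879, 0.28, 0.368]
force: [-0.1, 0.5, 0.9]
finger_gap: 0.967
time_s: 18.18
eef_pos: [0.4611, 0.0228, 0.2262]
tcp_rot: [-0.098, 0.923, 0.301, 0.22]
force: [-0.7, 0.6, -0.0]
finger_gap: 0.551
time_s: 19.55
eef_pos: [0.4692, -0.3724, 0.232]
tcp_rot: [-0.016, 1.0, -0.01, -0.015]
force: [-0.9, -0.7, 0.2]
finger_gap: 0.008
[-0.73   0.132  1.171  0.004  1.883  0.861] [-0.8894417  -0.65497359  0.15614004]
0.055 [ 0.4686 -0.3752  0.055 ] [ 0.4665 -0.3729  0.055 ]
0.06 [ 0.4687 -0.3735  0.06  ] [ 0.4668 -0.373   0.06  ]
0.065 [ 0.4688 -0.3717  0.065 ] [ 0.467 -0.373  0.065]
pred fan/lamp px [267.59617578 172.24902654] [202.03264102 184.69930659] r 17.58648808928824
1874 c 205.8 366.1 ax 18.4 247.8 [ 0.1978 -0.287   0.06  ]
1418 c 18.0 383.6 ax 35.4 126.6 [ 0.1613 -0.0145  0.06  ]
1356 c 499.4 359.9 ax 41.4 57.4 [ 0.2143 -0.6719  0.06  ]
3808 c 322.0 350.3 ax 45.8 126.1 [ 0.2269 -0.4426  0.06  ]
712 c 379.4 250.7 ax 92.2 288.7 [ 0.373  -0.5026  0.06  ]
1248 c 17.2 322.7 ax 44.2 55.5 [ 0.2673 -0.0417  0.06  ]
4620 c 215.5 289.6 ax 59.5 133.5 [ 0.3194 -0.3079  0.06  ]
4826 c 304.0 289.7 ax 58.5 149.5 [ 0.3198 -0.4168  0.06  ]
```

Both views agree on the fan at (0.468, −0.373), and the TCP is within 1.5 mm above it. Descend to about 0.075, then go slowly.

```bash
python3 -m pendant '{"travel":[[0,0,-5],[0,0,-10],[0,0,-14],[0,0,-15.5],[0,0,-15.5],[0,0,-15.5]],"rot":[[0,0,0],[0,0,0],[0,0,0],[0,0,0],[0,0,0],[0,0,0]],"fingers":[0,0,0,0,0,0]}'
for i in 1 2 3; do python3 -m pendant '{"travel":[[0,0,-0.2],[0,0,-0.4],[0,0,-0.4]],"rot":[[0,0,0],[0,0,0],[0,0,0]],"fingers":[0,0,0]}'; done
```

```text
time_s: 20.35
eef_pos: [0.4703, -0.3741, 0.0815]
tcp_rot: [-0.013, 1.0, -0.01, -0.013]
force: [-0.8, 0.1, 0.1]
finger_gap: 0.005
time_s: 20.72
eef_pos: [0.4692, -0.3737, 0.075]
tcp_rot: [-0.014, 1.0, -0.01, -0.015]
force: [-0.3, 0.0, -0.5]
finger_gap: 0.004
time_s: 21.1
eef_pos: [0.4691, -0.3735, 0.0706]
tcp_rot: [-0.014, 1.0, -0.01, -0.015]
force: [0.7, -0.6, 0.8]
finger_gap: 0.01
time_s: 21.48
eef_pos: [0.4693, -0.3737, 0.0671]
tcp_rot: [-0.014, 1.0, -0.01, -0.015]
force: [-0.6, -0.4, 1.7]
finger_gap: 0.008
```

```bash
for i in 1 2 3; do python3 -m pendant '{"travel":[[0,0,-0.1],[0,0,-0.2],[0,0,-0.2]],"rot":[[0,0,0],[0,0,0],[0,0,0]],"fingers":[0,0,0]}' | egrep 'pos|force'; done
```

```text
eef_pos: [0.4693, -0.3737, 0.0651]
force: [-0.7, 0.5, 3.2]
eef_pos: [0.4693, -0.3737, 0.0631]
force: [-1.0, 0.0, 3.6]
eef_pos: [0.4693, -0.3737, 0.0615]
force: [-0.9, 0.4, 6.5]
```

```bash
for i in 1 2; do python3 -m pendant '{"travel":[[0,0,-0.1],[0,0,-0.2],[0,0,-0.2]],"rot":[[0,0,0],[0,0,0],[0,0,0]],"fingers":[0,0,0]}' | egrep 'pos|force'; done
```

```text
eef_pos: [0.4694, -0.3738, 0.0613]
force: [-2.6, 3.3, 13.8]
eef_pos: [0.4695, -0.3739, 0.0611]
force: [-7.5, 5.4, 21.2]
```

The button is at its hard stop: z is stuck at 0.061 while the force climbs. Release, rise, and check the lip and loose objects against the first pictures.

```bash
python3 -m pendant '{"travel":[[0,0,1],[0,0,3],[0,0,8],[0,0,14],[0,0,14],[0,0,14]],"rot":[[0,0,0],[0,0,0],[0,0,0],[0,0,0],[0,0,0],[0,0,0]],"fingers":[0,0,0,0,0,0]}'
python3 - <<'E'
from h import *
import pickle
D=pickle.load(open('d0.pkl','rb'));d4=pickle.load(open('d4.pkl','rb'))
for n in('top','scene'):
    a=cam(n);i0=D[n]['img'];i1=a['img']
    df=cv2.GaussianBlur(cv2.absdiff(i0,i1).max(2),(3,3),0)
    for nm,X,s in(('jarA',(.485,.163,.055),9),('jarB',(.465,-.161,.055),9),('bowl',(.386,.153,.05),18),('cup',(.379,-.158,.08),12),('brush',(.41,0,.008),12),('mug',(.72,0,.1),12),('mark',(.561,.158,.23),7)):
        u,v=proj(a,X).astype(int);t=i0[v-s:v+s,u-s:u+s];m=12;w=i1[v-s-m:v+s+m,u-s-m:u+s+m]
        r=cv2.matchTemplate(w,t,cv2.TM_CCOEFF_NORMED);_,mx,_,l=cv2.minMaxLoc(r);print(n,nm,'shift px',l[0]-m,l[1]-m,round(mx,2),end='; ')
    m=(i1[150:220,200:330] if n=='top' else i1[120:270,235:290]).max(2)<45
    ys,xs=np.nonzero(m);print('\n',n,'strip/dark bbox',xs.min(),xs.max(),ys.min(),ys.max())
    cv2.imwrite(f'pics/{n}_end.png',i1)
print(monitor.observe()['force'],monitor.observe()['time_s'])
E
```

```text
time_s: 24.1
eef_pos: [0.4692, -0.3736, 0.1966]
tcp_rot: [-0.014, 1.0, -0.01, -0.015]
force: [0.5, -0.4, 0.2]
finger_gap: 0.003
top jarA shift px 0 0 1.0; top jarB shift px 0 0 1.0; top bowl shift px 0 0 1.0; top cup shift px 0 0 0.99; top brush shift px 0 0 1.0; top mug shift px 0 0 1.0; top mark shift px -1 0 0.97; 
 top strip/dark bbox 9 122 33 40
scene jarA shift px 0 0 1.0; scene jarB shift px 0 0 1.0; scene bowl shift px 0 0 1.0; scene cup shift px 0 0 0.83; scene brush shift px 0 0 1.0; scene mug shift px 0 0 1.0; scene mark shift px 0 -1 0.85; 
 scene strip/dark bbox 6 52 0 130
[ 0.39758824 -1.07349863 -0.67864285] 24.2
```

```bash
python3 -c "
from rig import env
print(env.hand_in())"
```

```text
the job is handed in; nothing more can be done
None
```

I raised the window to the pointer, pressed and released the fan button, and handed the job in at about 24 s of the 48 s allowed. No verdict is reported.

**Window:** One open fingertip went under the lip and pushed straight up, with about 4–5 N felt at contact. After I lowered the finger clear, the wrist camera put the lip's mid-height at about 0.229 m and the pointer's tip edge at about 0.230 m, against a tolerance of 8 mm.

**Fan button:** It travelled from about 0.068 m to a hard stop at 0.061 m, with the force climbing to 21 N. I then released it and raised the arm clear.

**Loose objects:** Jars a and b, bowl, brush and mug showed no pixel shift between the first and last overhead views. The cup also showed no shift, though its match in the scene view was poorer (0.83). Jar c was not checked.

**Checks that failed or disagreed:**
- My first attempt at a level tool was out of reach and carried the fingers through the gap above the window's top rail. Nothing was touched, and I backed out and came in at an angle instead.
- The first two-camera estimate of the pointer height was 0.237 m. I used the wrist-camera 0.230 m, because the same two-camera method also read the lip high.
- The pointer patch matched to within 1 pixel (scores 0.97 and 0.85). The window had moved beside it, so this is weaker evidence that it was not shifted.
- After the fan press I had no picture views left. The last check on the window was a coarse strip-width measure in the top view, good to about 9 mm. It fits the window having stayed up but does not confirm the 8 mm tolerance.

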